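# Get the ratchet out from behind the front row

## Robot

A 7-joint arm with a two-finger parallel gripper is mounted at the origin on a cart in front of the work surface, level with it; the furniture and walls round the work are solid. World frame = base frame: x ahead of the robot, y to its left, z up, the work surface at z = 0. Lengths are in m, angles in rad, forces in N, time in s.
With the tool pointing down it reaches from about 0.425 to 0.875 m from the base axis. Payload 4.7 kg.
Tool frame: the origin (TCP) lies midway between the tips of the shut fingers; the grasp point (between the pads) lies ctrl.hold_point_z behind it (ctrl.hold_point_z is the distance from the TCP to the grasp point, in m); z points along the fingers, y is the line along which they close (so a half turn about z gives the same grasp; the last joint's range is limited). The gripper opens to 85 mm and grips with 20 to 120 N. Pads are 22 mm wide; open, the fingers measure 114 mm over their backs; the gripper's body (76 mm by 85 mm) begins 54 mm behind the grasp point. The pads swing forward as they close: fully open they stand 13 mm farther back than shut.
Start: joints at [-1.264, 0.321, -0.07, 1.45, 0.023, 1.371, -0.057], TCP at [0.188, 0.622, 0.231] pointing down, gripper open.
Joint ranges: [-2.86, 2.86], [-0.3, 2.09], [-1.38, 1.24], [0.06, 2.45], [-1.56, 4.7], [0.09, 2.05], [-2.69, 2.69]. Speed limits (rad/s): [2.57, 2.57, 3.14, 3.14, 3.14, 3.14, 3.14].

## Interface

Orientations are given as [roll, pitch, yaw] about the fixed x, y, z axes, in that order (R = Rz(yaw) Ry(pitch) Rx(roll)).
In Python, from workcell import status, imaging, ctrl gives the robot as it stands. The module is installed in compiled form; this text tells all that it offers.
- The arm moves only by the tool step_arm, never from a script. Its argument "increments" is a list of rows, each a list of 7 numbers: the turn, a rotation vector about the world's x, y, z in degrees, then the shift along the world's x, y, z in m, then the finger opening in m, from 0 to 0.0854. In form: [[ax, ay, az, tx, ty, tz, fingers], ...]. A call has exactly 8 rows; each row shifts and turns the commanded pose from where the row before left it; what a row does not reach is not made up. A row lasts 1/8 s, in which the tool goes at most 62.5 mm and 10.7 degrees, less where a joint would pass 70% of its speed; a pose out of reach is approached as far as the arm can. A call with a gripper value outside its range is refused whole. The fingers move at their own pace and stop on an object; "squeeze" is the grip in N (left out, the last holds). Time passes only in rows, so rows that do not move let the fingers close, or fill a call up. It gives the time, the measured TCP pose, the force, the opening and the grip force at its end, in the units of the state.
- status.state(): the state, without advancing time (a new reading comes with each control period).
- imaging.camera(name): name is "scene" or "top"; returns a dict with "image" (480x640x3 uint8, red, green, blue), "depth" (480x640 float32, m along the optical axis (not along the pixel's ray), 0 where there is no reading), "fx", "fy", "cx", "cy" (pixels), "eye" and "orientation" of the camera in the world. Camera axes: x right, y down, z forward; pixel columns grow to the right and rows downward; lengths in m; the calibration is good to about 2 mm. A picture is of the moment at which its call begins.
- ctrl.finish_job(): hands the job in; it is judged then, once.
The state is a dict: "clock": time; "qpos": joint angles; "joint_vel": joint speeds; "joint_efforts": joint torques, N m; "ee_pos": TCP position; "tool_rot": TCP orientation; "contact_force": force on the tool from outside, world axes, zero at the start; "moment": the same for the moment, N m; "gripper_width": opening from 0.0 (shut) to 1.0 (fully open); "grip_force": force on a finger pad.
Only numpy, scipy, OpenCV 4.12 (cv2) and the standard library are available. Lean on these libraries where they do the work, as an engineer would, in place of code of your own. Each camera call takes 0.05 s, during which the arm holds its last target. There are 200 camera calls.

## Task

The ratchet lies at the back of the wooden bench tidy, behind the can, the jar and the tape measure. Stand those three upright in the aluminium tray, then, while they wait there, lay the ratchet on the middle of the rubber mat, in line with the mat's long side, and only then stand each of the three back exactly where it was in the tidy, the tape measure square to the tidy again. Do not knock or shift the small blue and white bottle.

Things in the scene. Friction and masses are not known exactly. Their poses are not given: they have to be found in the camera images.
- tidy: fixed plywood tray-like tidy, 150 (x) x 230 (y) mm; base 6 mm thick, 6 mm wide rim to 14 mm above the worktop. Origin: centre of its underside; x points to its back. On flush dark 58 mm discs at x = -35, y = -72, 0, 72 mm stand the can, jar and tape measure in any order; the ratchet lies along y behind them at about x = 14, y = 0, only 4 to 21 mm from them
- tray: fixed open aluminium tray, empty, outside 110 (x) x 230 (y) x 16 mm high, walls and floor 3 mm thick. Origin: centre of its underside. The three things fit in one row along its y, 70 to 75 mm apart; each must stand on the floor with its origin within 35 mm in x and 95 mm in y of the tray's centre
- mat: fixed black rubber mat, 100 (x) x 230 (y) x 4 mm; empty. Origin: centre of its underside on the worktop; long side along y
- can: bare steel can, 50 mm in diameter, straight to 88 mm, slightly necked above, 100 mm tall (the tallest of the three), 0.25 kg; origin: centre of its underside, z up. Loose
- jar: white plastic jar with a dark screw lid, 68 mm tall; body 50 mm in diameter, straight to 38 mm, shoulder to 45 mm, lid 45 mm in diameter above 52 mm; 0.15 kg; origin: centre of its underside, z up. Loose
- tape_measure: yellow pocket tape measure standing on edge, 35 (x, thickness) x 74 (y) x 63 mm tall, 0.25 kg; origin: under its centre, z up; grip it across its 35 mm thickness, along x, with the fingertips above the ratchet. Its y lies along the tidy's y. Loose
- ratchet: chrome ratchet lying flat along its y, 183 mm long, handle 20 mm wide and 21 mm high from y = -92 to +50 mm, head 38 mm wide and 17 mm high from y = +50 to +92; origin: underside, middle of its length; 0.38 kg. Grip the handle near the origin, across x. Loose
- bottle: small blue and white bottle, 37 mm in diameter, 78 mm tall, standing on the worktop; origin: centre of its underside. To be left alone. Loose
Things that resemble listed ones, but are neither listed nor needed, are in the scene too. Of the things like the ratchet, leave any that is purple; of the rest the larger one is meant. What is shaped like the can but green is not meant.

How it is judged:
On the way, in this order (a step that is already met when the one before it is completed fails the run):
1. the can, the jar and the tape measure all stand in the tray, let go, with the ratchet still in the tidy (x of can in the frame of tray between -0.035 and 0.035 m and y of can in the frame of tray between -0.095 and 0.095 m and z of each of can, jar, tape_measure in the frame of tray below 0.009 m and angle between each of can, jar, tape_measure's own z axis and vertical below 0.12 rad and linear speed of each of can, jar, tape_measure below 0.02 m/s and angular speed of each of can, jar, tape_measure below 0.2 rad/s and contact force between each of can, jar, tape_measure and the fingers below 0.05 N and x of jar in the frame of tray between -0.035 and 0.035 m and y of jar in the frame of tray between -0.095 and 0.095 m and x of tape_measure in the frame of tray between -0.035 and 0.035 m and y of tape_measure in the frame of tray between -0.095 and 0.095 m and horizontal distance between ratchet and tidy below 0.06 m), for 0.2 s.
2. the ratchet lies let go on the middle of the mat while the three still stand in the tray (x of ratchet in the frame of mat between -0.015 and 0.015 m and y of ratchet in the frame of mat between -0.015 and 0.015 m and z of ratchet in the frame of mat below 0.01 m and angle between the y axis of ratchet and the y axis of mat, either way round below 0.2 rad and angle between ratchet's own z axis and vertical below 0.2 rad and linear speed of ratchet below 0.02 m/s and angular speed of ratchet below 0.2 rad/s and contact force between ratchet and the fingers below 0.05 N and x of can in the frame of tray between -0.035 and 0.035 m and y of can in the frame of tray between -0.095 and 0.095 m and z of each of can, jar, tape_measure in the frame of tray below 0.009 m and angle between each of can, jar, tape_measure's own z axis and vertical below 0.12 rad and x of jar in the frame of tray between -0.035 and 0.035 m and y of jar in the frame of tray between -0.095 and 0.095 m and x of tape_measure in the frame of tray between -0.035 and 0.035 m and y of tape_measure in the frame of tray between -0.095 and 0.095 m), for 0.2 s.
3. the three stand back where they were in the tidy (distance of each of can, jar, tape_measure from where it was at the start of the episode below 0.014 m and angle between each of can, jar, tape_measure's own z axis and vertical below 0.12 rad and linear speed of each of can, jar, tape_measure below 0.02 m/s and angular speed of each of can, jar, tape_measure below 0.2 rad/s and contact force between each of can, jar, tape_measure and the fingers below 0.05 N and angle between the y axis of tape_measure and the y axis of tidy, either way round below 0.2 rad), for 0.2 s.
At the end, for the whole second after the job is handed in: Ratchet at rest on the mat, within 15 mm of its centre along each mat axis and 0.2 rad of its long side; can, jar and tape measure upright, let go and at rest within 14 mm of where they started, the tape measure within 0.2 rad of square to the tidy (all of step 3 and x of ratchet in the frame of mat between -0.015 and 0.015 m and y of ratchet in the frame of mat between -0.015 and 0.015 m and z of ratchet in the frame of mat below 0.01 m and angle between the y axis of ratchet and the y axis of mat, either way round below 0.2 rad and angle between ratchet's own z axis and vertical below 0.2 rad and linear speed of ratchet below 0.02 m/s and angular speed of ratchet below 0.2 rad/s and contact force between ratchet and the fingers below 0.05 N); the robot touches nothing.
It fails at once if the small bottle is shifted by more than 20 mm or tipped (distance of bottle from where it was at the start of the episode above 0.02 m or angle between bottle's own z axis and vertical above 0.4 rad).
It also fails if it takes over 147 s, if anything falls off the work surface, if the arm or the gripper's body presses on something with over 40 N, if the wrist force passes 120 N, or if a joint passes its speed limit or range.

## Working session

There is one attempt and no reset: what is moved stays moved. The work goes in short steps, Python scripts to look and compute and a tool call to move; the robot and the scene stay as the last step left them, time stands still between calls to the robot, and variables do not carry over. Pictures are saved under pics/ and viewed, at most 14 in all, crops included, and the job is handed in when it is done.

Besides the shell and the picture viewer there is one more tool, called as name(argument=value, ...), one argument or row to a line, values as JSON. step_arm: Moves the arm, as the interface text tells. Its arguments: {"type":"object","properties":{"increments":{"type":"array"},"squeeze":{"type":"number"}},"required":["increments"]}

```bash
mkdir -p pics; cat > h.py <<'E'
import numpy as np, cv2
from scipy.spatial.transform import Rotation as R
from workcell import status, imaging, ctrl
def cam(n):
    c=imaging.camera(n)
    o=np.array(c["orientation"],float)
    c["R"]=o if o.shape==(3,3) else (R.from_euler('xyz',o).as_matrix() if o.size==3 else None)
    return c
def ray(c,u,v,z):
    d=c["R"]@np.array([(u-c["cx"])/c["fx"],(v-c["cy"])/c["fy"],1.]); e=np.array(c["eye"])
    return e+d*(z-e[2])/d[2]
def cloud(c):
    v,u=np.mgrid[0:480,0:640]; d=c["depth"]
    p=np.stack([(u-c["cx"])/c["fx"]*d,(v-c["cy"])/c["fy"]*d,d],-1)
    return p@c["R"].T+np.array(c["eye"])
def save(c,n): cv2.imwrite(n,cv2.cvtColor(c["image"],cv2.COLOR_RGB2BGR))
E
python3 - <<'E'
from h import *
for n in("scene","top"):
    c=cam(n); save(c,f"pics/{n}0.png"); print(n,c["eye"],c["orientation"],c["fx"],c["cx"],c["cy"])
    np.savez(f"{n}0.npz",**{k:v for k,v in c.items()})
print(status.state(), ctrl.hold_point_z)
E
```

```text
scene [-0.3348868  -0.62828924  0.58101712] [-2.0714778  -0.01520787 -0.91236789] 461.88534741090893 328.2072846955427 230.89636530965961
top [ 0.26926818 -0.03033442  1.1455286 ] [-2.95396106  0.01450248 -1.59197271] 474.8963780012315 313.4160581952869 242.8869868033518
{'clock': 0.1, 'qpos': array([-1.26390125,  0.32178531, -0.07008223,  1.45159267,  0.02260779,
        1.37081874, -0.05693336]), 'joint_vel': array([ 0.00195709, -0.00035288,  0.0004354 , -0.00390737,  0.00022356,
        0.00018197,  0.00011288]), 'joint_efforts': array([-5.16445780e-04, -4.94879186e+01, -3.84343173e-01, -3.15210414e+01,
        1.30401127e-02,  7.41476164e-03, -3.11602946e-05]), 'ee_pos': array([0.18751355, 0.62183595, 0.23028929]), 'tool_rot': array([-3.13977845e+00,  1.04441867e-04,  2.84879224e+00]), 'contact_force': array([-0.27794208, -0.39532765, -0.05794357]), 'moment': array([ 0.00325299,  0.04242938, -0.02578545]), 'grip_force': 0.0, 'gripper_width': 0.9984285748301357} 0.0187
```

View pics/top0.png

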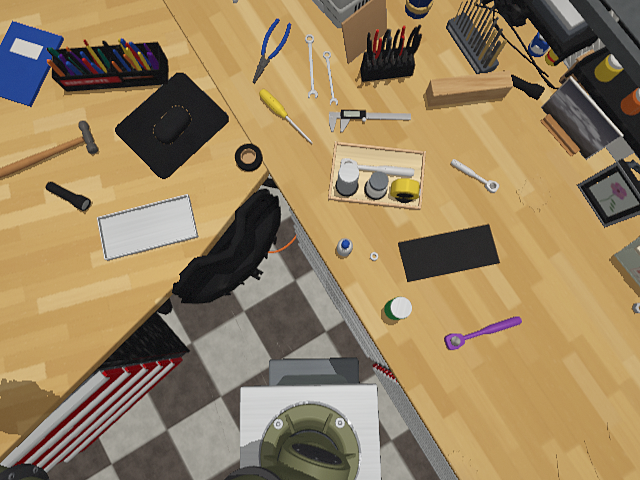

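View pics/scene0.png

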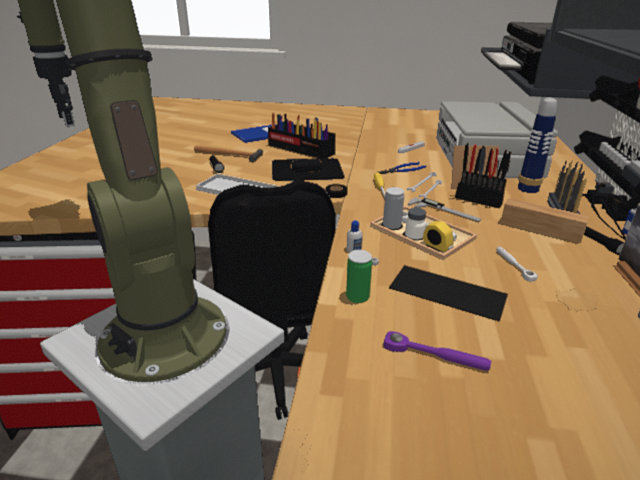

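```bash
python3 - <<'E'
from h import *
c=dict(np.load("top0.npz")); im=cv2.cvtColor(c["image"],cv2.COLOR_RGB2BGR)
a=cv2.resize(im[135:220,320:432],None,fx=7,fy=7,interpolation=cv2.INTER_CUBIC)
cv2.imwrite("pics/tidy.png",a)
P=cloud(c)
def rect(m,z,name):
    n,l,s,_=cv2.connectedComponentsWithStats(m.astype(np.uint8)); k=1+np.argmax(s[1:,4])
    v,u=np.nonzero(l==k); pts=np.array([ray(c,a,b,z)[:2] for a,b in zip(u,v)])*1000
    r=cv2.minAreaRect(pts.astype(np.float32)); print(name,r, len(u), np.round(pts.mean(0)))
hsv=cv2.cvtColor(im,cv2.COLOR_BGR2HSV); M=np.zeros(im.shape[:2],bool)
def box(u0,v0,u1,v1): m=M.copy(); m[v0:v1,u0:u1]=1; return m
rect(box(390,215,510,290)&(hsv[...,2]<80),.004,"mat")
for s in (60,80): rect(box(85,185,210,270)&(hsv[...,1]<s)&(hsv[...,2]>90),.016,"tray")
rect(box(320,135,432,220)&(P[...,2]>.008),.014,"tidy z>8")
for n,b,z0,z1 in [("can",(330,150,365,205),.085,.12),("jar",(360,160,392,205),.06,.075),("tape",(385,170,425,210),.056,.07),("bottle",(330,230,360,262),.06,.09),("green",(380,290,415,325),.07,.13),("tall",(320,135,432,220),.04,.2)]:
    m=box(*b)&(P[...,2]>z0)&(P[...,2]<z1); q=P[m]; print(n,m.sum(),np.round((q.min(0)+q.max(0))*500),np.round(q.max(0)*1000),np.round(q.min(0)*1000))
print("table z",np.median(P[200:260,520:560,2]))
E
```

```text
mat ((455.0270080566406, -344.4109802246094), (97.9056167602539, 229.1149444580078), 10.284307479858398) 3735 [ 454. -344.]
tray ((534.3494873046875, 388.6573181152344), (114.11739349365234, 233.1363067626953), 13.594789505004883) 4258 [534. 389.]
tray ((534.3074340820312, 388.6562194824219), (115.50897216796875, 233.62925720214844), 13.637639045715332) 4307 [534. 389.]
tidy z>8 ((654.0311889648438, -179.34677124023438), (231.2360382080078, 153.05130004882812), 81.94426727294922) 3011 [ 645. -179.]
can 375 [ 630. -103.   99.] [653. -79. 112.] [ 606. -126.   85.]
jar 230 [ 621. -176.   68.] [ 644. -154.   75.] [ 599. -198.   60.]
tape 292 [ 609. -231.   63.] [ 628. -191.   70.] [ 590. -271.   56.]
bottle 62 [471. -92.  71.] [481. -83.  81.] [ 462. -101.   61.]
green 426 [ 322. -206.   88.] [ 346. -182.  105.] [ 298. -230.   71.]
tall 1295 [ 621. -177.   76.] [653. -79. 112.] [ 589. -276.   40.]
table z -0.000425908660047547
```

View pics/tidy.png

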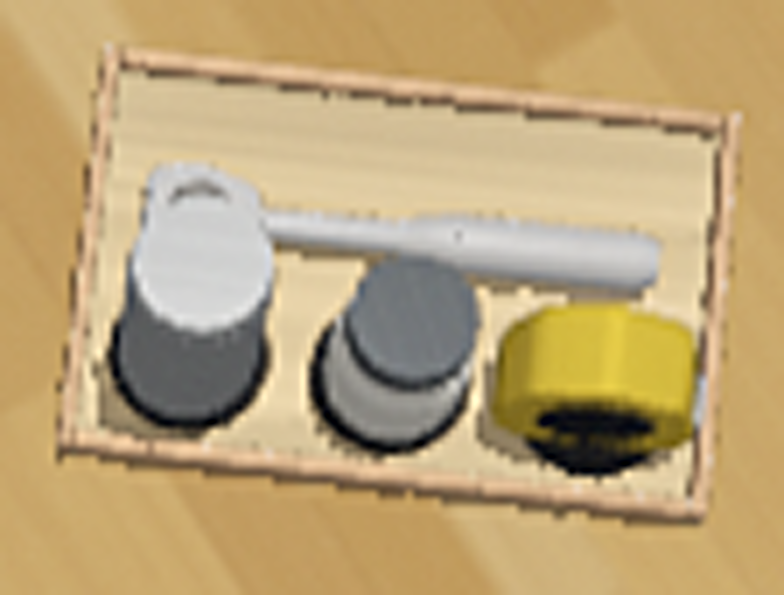

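```bash
python3 - <<'E'
from h import *
for n in("top0","scene0"):
    c=dict(np.load(n+".npz")); P=cloud(c); 
    ok=(c["depth"]>0)&(P[...,0]>.2)&(P[...,0]<.85)
    for y0 in np.arange(-.5,.7,.1):
        m=ok&(P[...,1]>y0)&(P[...,1]<y0+.1); 
        if m.any(): i=np.argmax(np.where(m,P[...,2],-9)); print(n,round(y0,1),np.round(P.reshape(-1,3)[i],3))
E
```

```text
top0 -0.5 [ 0.777 -0.5    0.468]
top0 -0.4 [ 0.844 -0.35   0.065]
top0 -0.3 [ 0.327 -0.215  0.105]
top0 -0.2 [ 0.637 -0.118  0.112]
top0 -0.1 [ 0.636 -0.088  0.111]
top0 -0.0 [0.478 0.1   0.086]
top0 0.1 [0.447 0.145 0.1  ]
top0 0.2 [0.431 0.24  0.098]
top0 0.3 [0.385 0.3   0.062]
top0 0.4 [0.578 0.433 0.022]
top0 0.5 [0.597 0.553 0.04 ]
top0 0.6 [0.633 0.614 0.033]
scene0 -0.5 [ 0.838 -0.487  0.472]
scene0 -0.4 [ 0.841 -0.363  0.065]
scene0 -0.3 [ 0.338 -0.222  0.105]
scene0 -0.2 [ 0.624 -0.104  0.111]
scene0 -0.1 [ 0.616 -0.094  0.111]
scene0 -0.0 [0.486 0.1   0.09 ]
scene0 0.1 [0.473 0.129 0.1  ]
scene0 0.2 [0.412 0.217 0.099]
scene0 0.3 [0.384 0.301 0.061]
scene0 0.4 [0.466 0.44  0.022]
scene0 0.5 [0.2   0.585 0.528]
scene0 0.6 [0.219 0.602 0.527]
```

step_arm(
  increments=[
    [0,0,-5,0.04,-0.036,0.01,0.085],
    [0,0,-5,0.04,-0.036,0.01,0.085],
    [0,0,-5,0.04,-0.036,0.01,0.085],
    [0,0,-5,0.042,-0.036,0.01,0.085],
    [0,0,-5,0.042,-0.037,0.01,0.085],
    [0,0,-5,0.042,-0.037,0,0.085],
    [0,0,-5,0.042,-0.037,0,0.085],
    [0,0,-5,0.042,-0.037,0,0.085],
  ],
  squeeze=40,
)

```text
clock: 1.1
ee_pos: [0.5186, 0.3289, 0.281]
tool_rot: [-3.141, -0.0, 2.148]
contact_force: [-0.1, 0.7, 0.0]
gripper_width: 0.997
grip_force: 0.0
```

step_arm(
  increments=[
    [0,0,-5.1,0.014,-0.054,0,0.085],
    [0,0,-5.1,0.014,-0.054,0,0.085],
    [0,0,-5.1,0.014,-0.054,-0.01,0.085],
    [0,0,-5.1,0.014,-0.054,-0.01,0.085],
    [0,0,-5.2,0.014,-0.054,-0.02,0.085],
    [0,0,-5.2,0.014,-0.054,-0.02,0.085],
    [0,0,-5.2,0.014,-0.054,-0.02,0.085],
    [0,0,-5.2,0.0134,-0.054,-0.02,0.085],
  ],
)

```text
clock: 2.1
ee_pos: [0.6291, -0.103, 0.1804]
tool_rot: [-3.141, -0.0, 1.429]
contact_force: [0.6, 0.5, 0.0]
gripper_width: 0.992
grip_force: 0.0
```

step_arm(
  increments=[
    [0,0,0,0.001,0,-0.025,0.085],
    [0,0,0,0,0,-0.025,0.085],
    [0,0,0,0,0,-0.025,0.085],
    [0,0,0,0,0,-0.025,0.085],
    [0,0,0,0,0,-0.024,0.085],
    [0,0,0,0,0,-0.01,0.085],
    [0,0,0,0,0,0,0.04],
    [0,0,0,0,0,0,0.04],
  ],
)

```text
clock: 3.1
ee_pos: [0.6308, -0.1019, 0.0484]
tool_rot: [3.14, -0.0, 1.432]
contact_force: [-0.1, 0.3, -0.0]
gripper_width: 0.601
grip_force: 0.0
```

```bash
python3 - <<'E'
from h import *
c=cam("scene"); im=cv2.cvtColor(c["image"],cv2.COLOR_RGB2BGR)
cv2.imwrite("pics/g1.png",cv2.resize(im[100:300,330:530],None,fx=3,fy=3))
E
```

```text
(no output)
```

View pics/g1.png

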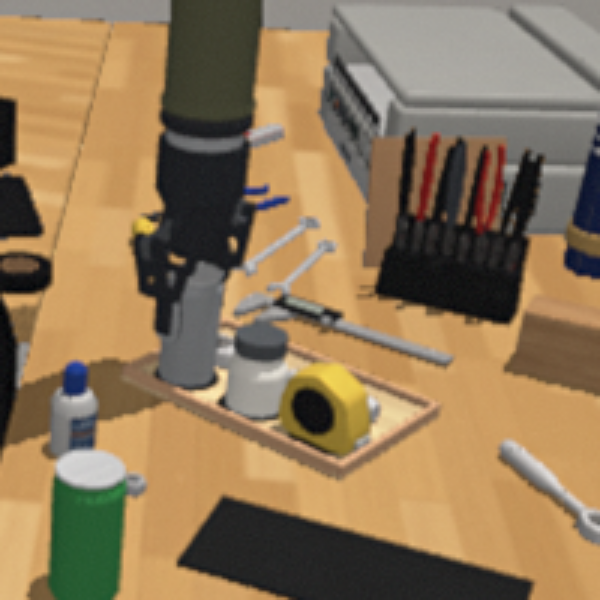

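step_arm(
  increments=[
    [0,0,0,0,0,0,0.04],
    [0,0,0,0,0,0,0.04],
    [0,0,0,0,0,0,0.04],
    [0,0,0,0,0,0.01,0.04],
    [0,0,0,0,0,0.03,0.04],
    [0,0,0,0,0,0.035,0.04],
    [0,0,0,0,0,0.035,0.04],
    [0,0,0,0,0,0.035,0.04],
  ],
)

```text
clock: 4.15
ee_pos: [0.629, -0.1014, 0.1927]
tool_rot: [-3.139, 0.0, 1.432]
contact_force: [0.0, -0.4, -3.8]
gripper_width: 0.574
grip_force: 42.0
```

step_arm(
  increments=[
    [0,0,2.7,-0.008,0.04,0.01,0.04],
    [0,0,2.7,-0.011,0.055,0.01,0.04],
    [0,0,2.7,-0.011,0.055,0,0.04],
    [0,0,2.7,-0.011,0.055,0,0.04],
    [0,0,2.7,-0.011,0.055,0,0.04],
    [0,0,2.7,-0.011,0.055,0,0.04],
    [0,0,2.7,-0.011,0.055,0,0.04],
    [0,0,2.7,-0.011,0.055,0,0.04],
  ],
)

```text
clock: 5.15
ee_pos: [0.5438, 0.3245, 0.2117]
tool_rot: [-3.14, 0.001, 1.81]
contact_force: [1.4, 0.5, -2.7]
gripper_width: 0.573
grip_force: 42.1
```

step_arm(
  increments=[
    [0,0,0,-0.009,0.045,0,0.04],
    [0,0,0,-0.009,0.05,0,0.04],
    [0,0,0,-0.009,0.04,-0.01,0.04],
    [0,0,0,0,0,-0.035,0.04],
    [0,0,0,0,0,-0.04,0.04],
    [0,0,0,0,0,-0.04,0.04],
    [0,0,0,0,0,-0.025,0.04],
    [0,0,0,0,0,-0.005,0.04],
  ],
)

```text
clock: 6.15
ee_pos: [0.516, 0.4566, 0.0541]
tool_rot: [-3.136, 0.004, 1.809]
contact_force: [-0.3, -0.7, -3.3]
gripper_width: 0.577
grip_force: 42.0
```

step_arm(
  increments=[
    [0,0,0,0,0.002,-0.005,0.04],
    [0,0,0,0,0,-0.003,0.04],
    [0,0,0,0,0,-0.002,0.04],
    [0,0,0,0,0,0,0.04],
    [0,0,0,0,0,0,0.04],
    [0,0,0,0,0,0,0.04],
    [0,0,0,0,0,0,0.04],
    [0,0,0,0,0,0,0.04],
  ],
)

```text
clock: 7.15
ee_pos: [0.518, 0.4604, 0.0474]
tool_rot: [3.142, 0.0, 1.809]
contact_force: [-0.1, 0.2, -3.5]
gripper_width: 0.578
grip_force: 42.1
```

step_arm(
  increments=[
    [0,0,0,0,0,-0.002,0.04],
    [0,0,0,0,0,-0.001,0.04],
    [0,0,0,0,0,0,0.04],
    [0,0,0,0,0,0,0.06],
    [0,0,0,0,0,0,0.085],
    [0,0,0,0,0,0,0.085],
    [0,0,0,0,0,0.02,0.085],
    [0,0,0,0,0,0.03,0.085],
  ],
)

```text
clock: 8.15
ee_pos: [0.5177, 0.46, 0.095]
tool_rot: [-3.141, 0.001, 1.809]
contact_force: [0.1, 1.1, 1.1]
gripper_width: 0.995
grip_force: 0.0
```

step_arm(
  increments=[
    [0,0,0,0,0,0.06,0.085],
    [0,0,-3,0.006,-0.04,0.04,0.085],
    [0,0,-3,0.009,-0.055,0.01,0.085],
    [0,0,-3,0.009,-0.055,0,0.085],
    [0,0,-3,0.009,-0.055,0,0.085],
    [0,0,-3,0.009,-0.055,0,0.085],
    [0,0,-3,0.009,-0.055,0,0.085],
    [0,0,-3.6,0.009,-0.055,0,0.085],
  ],
)

```text
clock: 9.15
ee_pos: [0.5786, 0.0886, 0.2063]
tool_rot: [3.139, -0.002, 1.43]
contact_force: [-0.0, 0.1, -0.5]
gripper_width: 0.994
grip_force: 0.0
```

step_arm(
  increments=[
    [0,0,0,0.008,-0.053,0,0.085],
    [0,0,0,0.008,-0.053,0,0.085],
    [0,0,0,0.008,-0.053,0,0.085],
    [0,0,0,0.008,-0.053,0,0.085],
    [0,0,0,0.008,-0.053,0,0.085],
    [0,0,0,0,0,-0.02,0.085],
    [0,0,0,0,0,-0.03,0.085],
    [0,0,0,0,0,-0.02,0.085],
  ],
)

```text
clock: 10.15
ee_pos: [0.6179, -0.1733, 0.1335]
tool_rot: [-3.141, -0.001, 1.433]
contact_force: [-0.1, -0.4, -0.2]
gripper_width: 0.992
grip_force: 0.0
```

step_arm(
  increments=[
    [0,0,0,0.002,-0.001,-0.025,0.085],
    [0,0,0,0,0,-0.03,0.085],
    [0,0,0,0,0,-0.025,0.085],
    [0,0,0,0,0,-0.006,0.085],
    [0,0,0,0,0,0,0.04],
    [0,0,0,0,0,0,0.035],
    [0,0,0,0,0,0,0.035],
    [0,0,0,0,0,0,0.035],
  ],
)

```text
clock: 11.15
ee_pos: [0.621, -0.1759, 0.05]
tool_rot: [3.139, -0.0, 1.432]
contact_force: [-1.2, 0.1, 5.3]
gripper_width: 0.517
grip_force: 40.7
```

step_arm(
  increments=[
    [0,0,0,0,0,0,0.035],
    [0,0,0,0,0,0.003,0.035],
    [0,0,0,0,0,0.01,0.035],
    [0,0,0,0,0,0.03,0.035],
    [0,0,0,0,0,0.035,0.035],
    [0,0,0,0,0,0.035,0.035],
    [0,0,0,0,0,0.03,0.035],
    [0,0,0,0,0,0,0.035],
  ],
)

```text
clock: 12.15
ee_pos: [0.6215, -0.1765, 0.1944]
tool_rot: [3.136, 0.0, 1.431]
contact_force: [0.0, 0.5, -1.7]
gripper_width: 0.51
grip_force: 41.1
```

step_arm(
  increments=[
    [0,0,3,-0.006,0.04,0.01,0.035],
    [0,0,3,-0.008,0.055,0.01,0.035],
    [0,0,3,-0.008,0.055,0,0.035],
    [0,0,3,-0.009,0.055,0,0.035],
    [0,0,3,-0.009,0.055,0,0.035],
    [0,0,3,-0.009,0.055,0,0.035],
    [0,0,3,-0.009,0.055,0,0.035],
    [0,0,0.7,-0.009,0.055,0,0.035],
  ],
)

```text
clock: 13.15
ee_pos: [0.5518, 0.2507, 0.2098]
tool_rot: [-3.14, 0.001, 1.811]
contact_force: [0.6, -0.3, -1.7]
gripper_width: 0.512
grip_force: 41.2
```

step_arm(
  increments=[
    [0,0,0,-0.008,0.05,0,0.035],
    [0,0,0,-0.008,0.05,0,0.035],
    [0,0,0,-0.004,0.039,0,0.035],
    [0,0,0,0,0,-0.03,0.035],
    [0,0,0,0,0,-0.04,0.035],
    [0,0,0,0,0,-0.04,0.035],
    [0,0,0,0,0,-0.035,0.035],
    [0,0,0,0,0,-0.005,0.035],
  ],
)

```text
clock: 14.15
ee_pos: [0.5302, 0.3862, 0.0567]
tool_rot: [-3.134, 0.004, 1.81]
contact_force: [-0.4, -0.2, -1.3]
gripper_width: 0.506
grip_force: 41.2
```

step_arm(
  increments=[
    [0,0,0,0.001,0,-0.004,0.035],
    [0,0,0,0.001,0,-0.002,0.035],
    [0,0,0,0,0,-0.001,0.035],
    [0,0,0,0,0,0,0.035],
    [0,0,0,0,0,0,0.035],
    [0,0,0,0,0,0,0.035],
    [0,0,0,0,0,0,0.035],
    [0,0,0,0,0,0,0.035],
  ],
)

```text
clock: 15.15
ee_pos: [0.535, 0.3884, 0.0543]
tool_rot: [3.142, 0.0, 1.81]
contact_force: [-0.9, 0.1, -1.3]
gripper_width: 0.512
grip_force: 41.2
```

step_arm(
  increments=[
    [0,0,0,0,0,-0.003,0.035],
    [0,0,0,0,0,-0.002,0.035],
    [0,0,0,0,0,-0.002,0.035],
    [0,0,0,0,0,0,0.035],
    [0,0,0,0,0,0,0.035],
    [0,0,0,0,0,0,0.035],
    [0,0,0,0,0,0,0.035],
    [0,0,0,0,0,0,0.035],
  ],
)

```text
clock: 16.15
ee_pos: [0.5351, 0.3884, 0.0474]
tool_rot: [3.141, 0.0, 1.81]
contact_force: [-0.1, -0.4, -2.0]
gripper_width: 0.511
grip_force: 41.3
```

step_arm(
  increments=[
    [0,0,0,0,0,-0.002,0.035],
    [0,0,0,0,0,0,0.035],
    [0,0,0,0,0,0,0.045],
    [0,0,0,0,0,0,0.06],
    [0,0,0,0,0,0,0.085],
    [0,0,0,0,0,0,0.085],
    [0,0,0,0,0,0.03,0.085],
    [0,0,0,0,0,0.04,0.085],
  ],
)

```text
clock: 17.15
ee_pos: [0.5342, 0.3877, 0.1147]
tool_rot: [-3.139, 0.002, 1.81]
contact_force: [0.5, 0.2, 0.8]
gripper_width: 0.996
grip_force: 0.0
```

```bash
python3 - <<'E'
from h import *
c=cam("top"); im=cv2.cvtColor(c["image"],cv2.COLOR_RGB2BGR)
cv2.imwrite("pics/t2.png",np.hstack([cv2.resize(im[160:270,90:210],(400,367)),cv2.resize(im[130:220,330:428],(400,367))]))
P=cloud(c); m=np.zeros(P.shape[:2],bool); m[170:215,388:425]=1
m&=(P[...,2]>.052)&(P[...,2]<.075); q=P[m][:,:2]*1000
print(cv2.minAreaRect(q.astype(np.float32)), np.median(P[m][:,2]))
E
```

```text
((609.637451171875, -243.88360595703125), (57.764244079589844, 36.86256790161133), 80.91362762451172) 0.06233143963696919
```

View pics/t2.png

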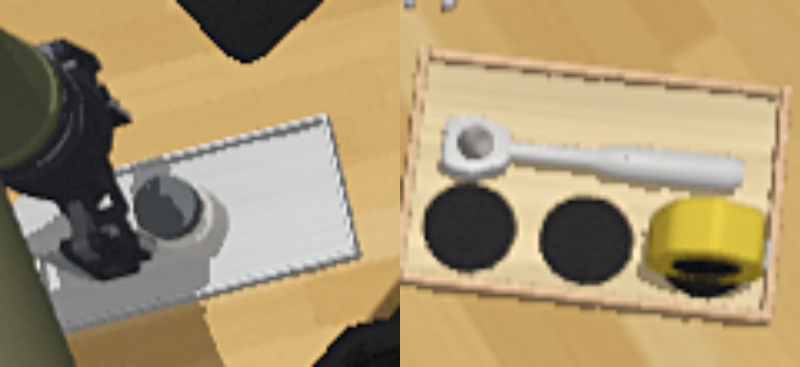

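step_arm(
  increments=[
    [0,0,0,0,-0.02,0.05,0.085],
    [0,0,-3,0.005,-0.05,0.04,0.085],
    [0,0,-3,0.006,-0.055,0,0.085],
    [0,0,-3,0.006,-0.055,0,0.085],
    [0,0,-3,0.006,-0.055,0,0.085],
    [0,0,-3,0.006,-0.055,0,0.085],
    [0,0,-3,0.006,-0.055,0,0.085],
    [0,0,-3.8,0.006,-0.055,0,0.085],
  ],
)

```text
clock: 18.2
ee_pos: [0.576, -0.0121, 0.2045]
tool_rot: [3.141, -0.0, 1.428]
contact_force: [0.1, 0.0, 0.2]
gripper_width: 0.995
grip_force: 0.0
```

step_arm(
  increments=[
    [0,0,0,0.007,-0.055,0,0.085],
    [0,0,0,0.007,-0.055,0,0.085],
    [0,0,0,0.007,-0.055,0,0.085],
    [0,0,0,0.007,-0.055,-0.01,0.085],
    [0,0,0,0.003,-0.013,-0.02,0.085],
    [0,0,0,0,0,-0.03,0.085],
    [0,0,0,0,0,-0.03,0.085],
    [0,0,0,0,0,0,0.085],
  ],
)

```text
clock: 19.2
ee_pos: [0.6052, -0.2413, 0.1112]
tool_rot: [-3.136, -0.001, 1.431]
contact_force: [-0.2, -0.8, 0.5]
gripper_width: 0.996
grip_force: 0.0
```

step_arm(
  increments=[
    [0,0,0,0.003,-0.001,-0.02,0.085],
    [0,0,0,0,0,-0.025,0.085],
    [0,0,0,0,0,-0.022,0.085],
    [0,0,0,0,0,-0.01,0.085],
    [0,0,0,0,0,0,0.04],
    [0,0,0,0,0,0,0.025],
    [0,0,0,0,0,0,0.025],
    [0,0,0,0,0,0,0.025],
  ],
)

```text
clock: 20.2
ee_pos: [0.6106, -0.2446, 0.0384]
tool_rot: [3.14, 0.0, 1.43]
contact_force: [-0.3, 0.0, 4.0]
gripper_width: 0.389
grip_force: 40.7
```

step_arm(
  increments=[
    [0,0,0,0,0,0,0.025],
    [0,0,0,0,0,0.003,0.025],
    [0,0,0,0,0,0.01,0.025],
    [0,0,0,0,0,0.03,0.025],
    [0,0,0,0,0,0.04,0.025],
    [0,0,0,0,0,0.04,0.025],
    [0,0,0,0,0,0.04,0.025],
    [0,0,0,0,0,0,0.025],
  ],
)

```text
clock: 21.2
ee_pos: [0.6116, -0.2455, 0.2043]
tool_rot: [3.135, 0.001, 1.43]
contact_force: [-0.7, 0.3, -2.9]
gripper_width: 0.391
grip_force: 40.4
```

step_arm(
  increments=[
    [0,0,3,-0.005,0.04,0.01,0.025],
    [0,0,3,-0.006,0.055,0,0.025],
    [0,0,3,-0.006,0.055,0,0.025],
    [0,0,3,-0.006,0.055,0,0.025],
    [0,0,3,-0.006,0.055,0,0.025],
    [0,0,3,-0.006,0.055,0,0.025],
    [0,0,3,-0.006,0.055,0,0.025],
    [0,0,0.7,-0.006,0.055,0,0.025],
  ],
)

```text
clock: 22.2
ee_pos: [0.5615, 0.1821, 0.2086]
tool_rot: [-3.139, 0.0, 1.809]
contact_force: [1.1, 0.1, -2.4]
gripper_width: 0.394
grip_force: 40.6
```

step_arm(
  increments=[
    [0,0,0,-0.006,0.055,0,0.025],
    [0,0,0,-0.005,0.055,0,0.025],
    [0,0,0,-0.003,0.033,0,0.025],
    [0,0,0,0,0,-0.03,0.025],
    [0,0,0,0,0,-0.04,0.025],
    [0,0,0,0,0,-0.04,0.025],
    [0,0,0,0,0,-0.04,0.025],
    [0,0,0,0,0,0,0.025],
  ],
)

```text
clock: 23.2
ee_pos: [0.5449, 0.3213, 0.055]
tool_rot: [-3.132, 0.004, 1.809]
contact_force: [-0.6, -0.3, -1.5]
gripper_width: 0.392
grip_force: 40.6
```

step_arm(
  increments=[
    [0,0,0,0,0,-0.006,0.025],
    [0,0,0,0,0,-0.005,0.025],
    [0,0,0,0,0,-0.004,0.025],
    [0,0,0,0,0,-0.003,0.025],
    [0,0,0,0,0,0,0.025],
    [0,0,0,0,0,0,0.025],
    [0,0,0,0,0,0,0.025],
    [0,0,0,0,0,0,0.025],
  ],
)

```text
clock: 24.2
ee_pos: [0.549, 0.3237, 0.0424]
tool_rot: [3.141, -0.0, 1.809]
contact_force: [0.3, 0.4, -2.6]
gripper_width: 0.389
grip_force: 40.7
```

step_arm(
  increments=[
    [0,0,0,0,0,-0.003,0.025],
    [0,0,0,0,0,-0.003,0.025],
    [0,0,0,0,0,-0.001,0.025],
    [0,0,0,0,0,0,0.025],
    [0,0,0,0,0,0,0.025],
    [0,0,0,0,0,0,0.035],
    [0,0,0,0,0,0,0.05],
    [0,0,0,0,0,0,0.085],
  ],
)

```text
clock: 25.2
ee_pos: [0.5492, 0.3239, 0.0354]
tool_rot: [3.141, -0.0, 1.809]
contact_force: [0.2, 0.1, -0.3]
gripper_width: 0.779
grip_force: 0.0
```

step_arm(
  increments=[
    [0,0,0,0,0,0,0.085],
    [0,0,0,0,0,0,0.085],
    [0,0,0,0,0,0.02,0.085],
    [0,0,0,0,0,0.04,0.085],
    [0,0,0,0,0,0.06,0.085],
    [0,0,0,0,0,0.06,0.085],
    [0,0,0,0.01,-0.05,0,0.085],
    [0,0,0,0.01,-0.05,0,0.085],
  ],
)

```text
clock: 26.2
ee_pos: [0.5698, 0.2232, 0.2182]
tool_rot: [3.137, -0.001, 1.81]
contact_force: [0.2, -0.2, 1.4]
gripper_width: 0.993
grip_force: 0.0
```

```bash
python3 - <<'E'
from h import *
c=cam("top"); im=cv2.cvtColor(c["image"],cv2.COLOR_RGB2BGR); s=cam("scene"); si=cv2.cvtColor(s["image"],cv2.COLOR_RGB2BGR)
cv2.imwrite("pics/t3.png",np.hstack([cv2.resize(im[160:270,90:210],(400,367)),cv2.resize(si[130:220,180:278],(400,367))]))
g=im.max(2); M=np.zeros_like(g); M[160:212,330:425]=1
n,l,st,ce=cv2.connectedComponentsWithStats(((g<70)&(M>0)).astype(np.uint8))
for i in range(1,n):
    if st[i,4]>60: print("disc",st[i],np.round(ray(c,*ce[i],.006)*1000,1))
hsv=cv2.cvtColor(im,cv2.COLOR_BGR2HSV); M[:]=0; M[152:190,335:420]=1
m=(hsv[...,1]<45)&(g>90)&(M>0); n,l,st,ce=cv2.connectedComponentsWithStats(m.astype(np.uint8)); k=1+np.argmax(st[1:,4])
v,u=np.nonzero(l==k); q=np.array([ray(c,a,b,.022)[:2] for a,b in zip(u,v)])*1000
print("ratchet",st[k],cv2.minAreaRect(q.astype(np.float32)))
E
```

```text
disc [336 175  22  21 369] [ 630.4 -103.9    6. ]
disc [364 179  23  21 364] [ 619.9 -175.     6. ]
disc [393 182  22  21 370] [ 609.6 -246.1    6. ]
ratchet [340 158  75  19 627] ((670.7832641601562, -180.01876831054688), (183.10997009277344, 41.94092559814453), 86.56443786621094)
```

View pics/t3.png

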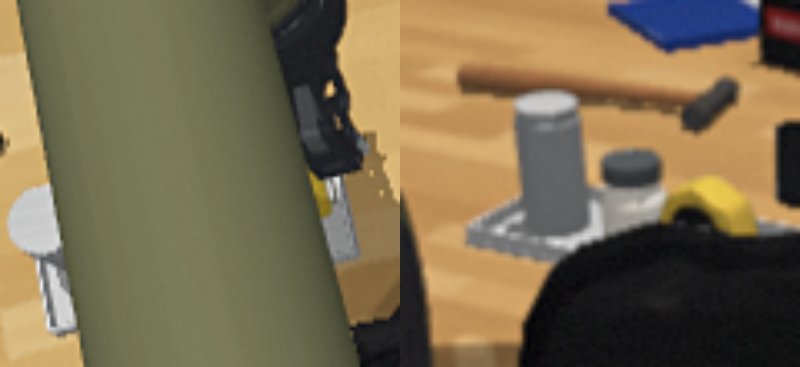

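```bash
python3 - <<'E'
from h import *
c=cam("top"); im=cv2.cvtColor(c["image"],cv2.COLOR_RGB2BGR)
hsv=cv2.cvtColor(im,cv2.COLOR_BGR2HSV);g=im.max(2); M=np.zeros_like(g); M[152:190,335:420]=1
m=(hsv[...,1]<45)&(g>90)&(M>0); n,l,st,ce=cv2.connectedComponentsWithStats(m.astype(np.uint8)); k=1+np.argmax(st[1:,4])
for u in range(340,416,5):
    v=np.nonzero(l[:,u]==k)[0]
    print(u,v.min(),v.max(),np.round(ray(c,u,v.mean(),.017)*1000)[:2])
E
```

```text
340 165 171 [672. -89.]
345 158 173 [ 679. -101.]
350 159 173 [ 677. -114.]
355 161 171 [ 676. -126.]
360 165 169 [ 673. -139.]
365 165 169 [ 673. -151.]
370 166 170 [ 670. -163.]
375 166 170 [ 670. -176.]
380 166 172 [ 667. -188.]
385 166 173 [ 665. -200.]
390 166 174 [ 664. -213.]
395 167 174 [ 662. -225.]
400 167 175 [ 660. -237.]
405 168 175 [ 659. -250.]
410 168 176 [ 657. -262.]Traceback (most recent call last):
  File "<stdin>", line 7, in <module>
    return umr_minimum(a, axis, None, out, keepdims, initial, where)
ValueError: zero-size array to reduction operation minimum which has no identity
```

step_arm(
  increments=[
    [0,0,-2.7,0.012,-0.05,0,0.055],
    [0,0,-2.7,0.012,-0.05,0,0.055],
    [0,0,-2.7,0.012,-0.05,0,0.055],
    [0,0,-2.7,0.012,-0.05,0,0.055],
    [0,0,-2.7,0.012,-0.05,0,0.055],
    [0,0,-2.7,0.012,-0.05,-0.02,0.055],
    [0,0,-2.7,0.012,-0.05,-0.04,0.055],
    [0,0,-2.3,0.0125,-0.05,-0.04,0.055],
  ],
)

```text
clock: 27.35
ee_pos: [0.6661, -0.1715, 0.1188]
tool_rot: [3.139, -0.002, 1.44]
contact_force: [0.9, -0.2, -0.1]
gripper_width: 0.644
grip_force: 0.0
```

step_arm(
  increments=[
    [0,0,0,0.002,-0.001,-0.02,0.055],
    [0,0,0,0,0,-0.02,0.055],
    [0,0,0,0,0,-0.02,0.055],
    [0,0,0,0,0,0,0.055],
    [0,0,0,0,0,0,0.055],
    [0,0,0,0,0,0,0.055],
    [0,0,0,0,0,0,0.055],
    [0,0,0,0,0,0,0.055],
  ],
)

```text
clock: 28.35
ee_pos: [0.6666, -0.1733, 0.059]
tool_rot: [3.141, -0.0, 1.439]
contact_force: [1.2, -0.4, 0.3]
gripper_width: 0.64
grip_force: 0.0
```

step_arm(
  increments=[
    [0,0,0,0.002,-0.005,-0.01,0.055],
    [0,0,0,0,0,-0.015,0.055],
    [0,0,0,0,0,-0.012,0.055],
    [0,0,0,0,0,-0.008,0.055],
    [0,0,0,0,0,-0.003,0.055],
    [0,0,0,0,0,0,0.055],
    [0,0,0,0,0,0,0.055],
    [0,0,0,0,0,0,0.055],
  ],
)

```text
clock: 29.35
ee_pos: [0.6687, -0.1783, 0.0111]
tool_rot: [3.141, 0.0, 1.439]
contact_force: [0.3, 0.8, 0.0]
gripper_width: 0.644
grip_force: 0.0
```

step_arm(
  increments=[
    [0,0,0,0,0,0,0.005],
    [0,0,0,0,0,0,0.005],
    [0,0,0,0,0,0,0.005],
    [0,0,0,0,0,0,0.005],
    [0,0,0,0,0,0,0.005],
    [0,0,0,0,0,0,0.005],
    [0,0,0,0,0,0,0.005],
    [0,0,0,0,0,0,0.005],
  ],
  squeeze=80,
)

```text
clock: 30.35
ee_pos: [0.6686, -0.1782, 0.011]
tool_rot: [3.141, -0.0, 1.439]
contact_force: [-0.8, 0.2, 5.2]
gripper_width: 0.166
grip_force: 78.3
```

step_arm(
  increments=[
    [0,0,0,0,0,0.005,0.005],
    [0,0,0,0,0,0.01,0.005],
    [0,0,0,0,0,0.02,0.005],
    [0,0,0,0,0,0.02,0.005],
    [0,0,0,0,0,0.025,0.005],
    [0,0,0,0,0,0.02,0.005],
    [0,0,0,0,0,0,0.005],
    [0,0,0,0,0,0,0.005],
  ],
)

```text
clock: 31.35
ee_pos: [0.6679, -0.1778, 0.1099]
tool_rot: [-3.14, -0.0, 1.439]
contact_force: [-0.2, -0.2, -3.9]
gripper_width: 0.175
grip_force: 78.2
```

step_arm(
  increments=[
    [0,0,2,-0.02,-0.016,0.01,0.005],
    [0,0,2.3,-0.028,-0.022,0,0.005],
    [0,0,2.3,-0.028,-0.022,0,0.005],
    [0,0,2.3,-0.028,-0.022,0,0.005],
    [0,0,2.3,-0.028,-0.022,0,0.005],
    [0,0,2.3,-0.028,-0.022,0,0.005],
    [0,0,2.2,-0.028,-0.022,0,0.005],
    [0,0,2.2,-0.025,-0.019,0,0.005],
  ],
)

```text
clock: 32.35
ee_pos: [0.4533, -0.3456, 0.1194]
tool_rot: [-3.14, -0.001, 1.751]
contact_force: [0.6, 0.2, -3.4]
gripper_width: 0.169
grip_force: 78.4
```

step_arm(
  increments=[
    [0,0,0,0,0,-0.02,0.005],
    [0,0,0,0,0,-0.02,0.005],
    [0,0,0,0,0,-0.02,0.005],
    [0,0,0,0,0,-0.01,0.005],
    [0,0,0,0,0,0,0.005],
    [0,0,0,0,0,0,0.005],
    [0,0,0,0,0,0,0.005],
    [0,0,0,0,0,0,0.005],
  ],
)

```text
clock: 33.35
ee_pos: [0.4558, -0.3454, 0.0512]
tool_rot: [3.14, 0.001, 1.751]
contact_force: [0.2, 0.1, -4.3]
gripper_width: 0.169
grip_force: 78.4
```

```bash
python3 - <<'E'
from h import *
s=cam("scene"); si=cv2.cvtColor(s["image"],cv2.COLOR_RGB2BGR)
cv2.imwrite("pics/m1.png",cv2.resize(si[180:350,360:540],None,fx=3,fy=3))
E
```

```text
(no output)
```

View pics/m1.png

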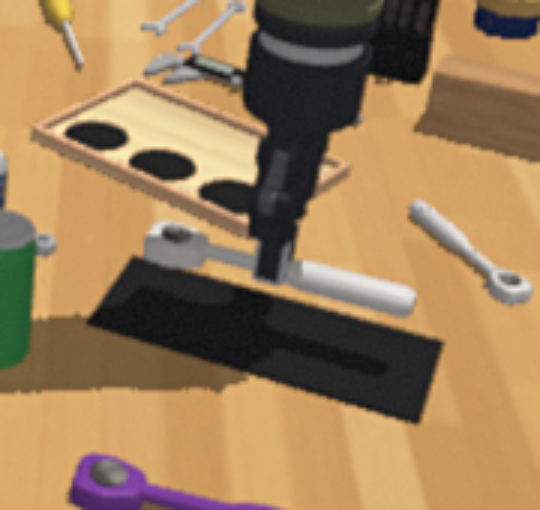

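step_arm(
  increments=[
    [0,0,0,0,0,-0.015,0.005],
    [0,0,0,0,0,-0.015,0.005],
    [0,0,0,0,0,-0.008,0.005],
    [0,0,0,0,0,-0.003,0.005],
    [0,0,0,0,0,-0.001,0.005],
    [0,0,0,0,0,0,0.005],
    [0,0,0,0,0,0,0.005],
    [0,0,0,0,0,0,0.005],
  ],
)

```text
clock: 34.4
ee_pos: [0.455, -0.345, 0.009]
tool_rot: [-3.141, -0.001, 1.751]
contact_force: [-4.5, 2.6, 5.2]
gripper_width: 0.169
grip_force: 79.6
```

Contact; release, and back off.

step_arm(
  increments=[
    [0,0,0,0,0,0,0.02],
    [0,0,0,0,0,0,0.03],
    [0,0,0,0,0,0,0.05],
    [0,0,0,0,0,0,0.055],
    [0,0,0,0,0,0.015,0.055],
    [0,0,0,0,0,0.04,0.055],
    [0,0,0,0,0,0.05,0.055],
    [0,0,0,0,0,0.05,0.055],
  ],
)

```text
clock: 35.4
ee_pos: [0.4553, -0.3454, 0.1661]
tool_rot: [3.141, 0.001, 1.75]
contact_force: [1.5, 0.1, 0.2]
gripper_width: 0.648
grip_force: 0.0
```

step_arm(
  increments=[
    [0,0,0,0.01,0.05,0.05,0.085],
    [0,0,0,0.015,0.055,0,0.085],
    [0,0,0,0.015,0.055,0,0.085],
    [0,0,0,0.015,0.055,0,0.085],
    [0,0,0,0.015,0.055,0,0.085],
    [0,0,0,0.015,0.055,0,0.085],
    [0,0,0,0.015,0.055,0,0.085],
    [0,0,0,0.015,0.055,0,0.085],
  ],
  squeeze=40,
)

```text
clock: 36.4
ee_pos: [0.5697, 0.085, 0.2088]
tool_rot: [3.14, 0.0, 1.75]
contact_force: [0.1, 0.3, 0.6]
gripper_width: 0.995
grip_force: 0.0
```

```bash
python3 - <<'E'
from h import *
c=cam("top"); im=cv2.cvtColor(c["image"],cv2.COLOR_RGB2BGR); g=im.max(2)
cv2.imwrite("pics/m2.png",np.hstack([cv2.resize(im[160:270,90:210],(400,367)),cv2.resize(im[210:290,395:505],(400,291)).__class__(0) if 0 else cv2.resize(im[205:300,397:500],(400,367))]))
M=np.zeros_like(g); M[225:282,402:496]=1
m=(g>90)&(M>0)
n,l,st,ce=cv2.connectedComponentsWithStats(m.astype(np.uint8))
hsv=cv2.cvtColor(im,cv2.COLOR_BGR2HSV)
for k in range(1,n):
    if st[k,4]<100: continue
    v,u=np.nonzero((l==k)&(hsv[...,1]<60)); q=np.array([ray(c,a,b,.02)[:2] for a,b in zip(u,v)])*1000
    print(st[k],cv2.minAreaRect(q.astype(np.float32)))
E
```

```text
Traceback (most recent call last):
cv2.error: OpenCV(4.12.0) /io/opencv/modules/imgproc/src/convhull.cpp:143: error: (-215:Assertion failed) total >= 0 && (depth == CV_32F || depth == CV_32S) in function 'convexHull'
```

View pics/m2.png

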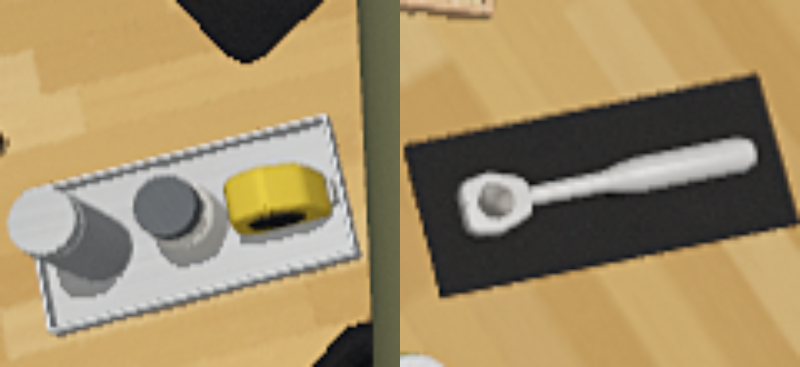

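step_arm(
  increments=[
    [0,0,1,-0.004,0.05,0,0.085],
    [0,0,1,-0.004,0.05,0,0.085],
    [0,0,1,-0.004,0.05,0,0.085],
    [0,0,0.4,-0.004,0.05,0,0.085],
    [0,0,0,-0.004,0.038,-0.02,0.085],
    [0,0,0,0,0,-0.03,0.085],
    [0,0,0,0,0,-0.03,0.085],
    [0,0,0,0,0,-0.01,0.085],
  ],
)

```text
clock: 37.45
ee_pos: [0.5484, 0.3206, 0.1162]
tool_rot: [-3.139, 0.001, 1.81]
contact_force: [0.6, -1.1, 1.0]
gripper_width: 0.993
grip_force: 0.0
```

step_arm(
  increments=[
    [0,0,0,0,0,-0.025,0.085],
    [0,0,0,0,0,-0.03,0.085],
    [0,0,0,0,0,-0.02,0.085],
    [0,0,0,0,0,-0.006,0.085],
    [0,0,0,0,0,0,0.085],
    [0,0,0,0,0,0,0.085],
    [0,0,0,0,0,0,0.045],
    [0,0,0,0,0,0,0.025],
  ],
)

```text
clock: 38.45
ee_pos: [0.5494, 0.3218, 0.0369]
tool_rot: [3.141, -0.0, 1.81]
contact_force: [-0.2, -1.1, -0.3]
gripper_width: 0.602
grip_force: 0.0
```

step_arm(
  increments=[
    [0,0,0,0,0,0,0.025],
    [0,0,0,0,0,0,0.025],
    [0,0,0,0,0,0,0.025],
    [0,0,0,0,0,0,0.025],
    [0,0,0,0,0,0,0.025],
    [0,0,0,0,0,0,0.025],
    [0,0,0,0,0,0,0.025],
    [0,0,0,0,0,0,0.025],
  ],
)

```text
clock: 39.45
ee_pos: [0.5493, 0.3217, 0.0367]
tool_rot: [3.141, -0.0, 1.81]
contact_force: [-0.5, -1.1, 4.9]
gripper_width: 0.386
grip_force: 41.1
```

step_arm(
  increments=[
    [0,0,0,0,0,0.01,0.025],
    [0,0,0,0,0,0.03,0.025],
    [0,0,0,0,0,0.05,0.025],
    [0,0,0,0,0,0.05,0.025],
    [0,0,-3,0.006,-0.04,0.03,0.025],
    [0,0,-3,0.006,-0.055,0,0.025],
    [0,0,-3,0.006,-0.055,0,0.025],
    [0,0,-3,0.006,-0.055,0,0.025],
  ],
)

```text
clock: 40.45
ee_pos: [0.5726, 0.1147, 0.2059]
tool_rot: [-3.141, 0.0, 1.599]
contact_force: [0.8, -0.5, -2.1]
gripper_width: 0.387
grip_force: 40.4
```

step_arm(
  increments=[
    [0,0,-3,0.006,-0.055,0,0.025],
    [0,0,-3,0.006,-0.055,0,0.025],
    [0,0,-3,0.006,-0.055,0,0.025],
    [0,0,-0.7,0.006,-0.055,0,0.025],
    [0,0,0,0.006,-0.055,0,0.025],
    [0,0,0,0.005,-0.055,0,0.025],
    [0,0,0,0.002,-0.034,0,0.025],
    [0,0,0,0,0,0,0.025],
  ],
)

```text
clock: 41.45
ee_pos: [0.6081, -0.2521, 0.2056]
tool_rot: [-3.14, 0.003, 1.425]
contact_force: [-0.8, 0.6, -3.4]
gripper_width: 0.386
grip_force: 40.5
```

step_arm(
  increments=[
    [0,0,0,0,0,-0.03,0.025],
    [0,0,0,0,0,-0.04,0.025],
    [0,0,0,0,0,-0.04,0.025],
    [0,0,0,0,0,-0.02,0.025],
    [0,0,0,0,0,-0.005,0.025],
    [0,0,0,0,0,0,0.025],
    [0,0,0,0,0,0,0.025],
    [0,0,0,0,0,0,0.025],
  ],
)

```text
clock: 42.45
ee_pos: [0.6109, -0.2478, 0.0727]
tool_rot: [3.139, 0.0, 1.432]
contact_force: [-0.1, -0.4, -1.9]
gripper_width: 0.384
grip_force: 40.4
```

step_arm(
  increments=[
    [0,0,0,0,0,-0.012,0.025],
    [0,0,0,0,0,-0.01,0.025],
    [0,0,0,0,0,-0.005,0.025],
    [0,0,0,0,0,-0.002,0.025],
    [0,0,0,0,0,0,0.025],
    [0,0,0,0,0,0,0.025],
    [0,0,0,0,0,0,0.025],
    [0,0,0,0,0,0,0.025],
  ],
)

```text
clock: 43.45
ee_pos: [0.6103, -0.2474, 0.0426]
tool_rot: [3.141, 0.0, 1.432]
contact_force: [0.0, 0.3, -1.9]
gripper_width: 0.387
grip_force: 40.5
```

step_arm(
  increments=[
    [0,0,0,0,0,-0.002,0.025],
    [0,0,0,0,0,-0.002,0.025],
    [0,0,0,0,0,0,0.025],
    [0,0,0,0,0,0,0.025],
    [0,0,0,0,0,0,0.025],
    [0,0,0,0,0,0,0.035],
    [0,0,0,0,0,0,0.05],
    [0,0,0,0,0,0,0.085],
  ],
)

```text
clock: 44.45
ee_pos: [0.6103, -0.2474, 0.0383]
tool_rot: [3.141, 0.0, 1.432]
contact_force: [0.4, 0.2, -0.3]
gripper_width: 0.779
grip_force: 0.0
```

step_arm(
  increments=[
    [0,0,0,0,0,0,0.085],
    [0,0,0,0,0,0,0.085],
    [0,0,0,0,0,0.03,0.085],
    [0,0,0,0,0,0.06,0.085],
    [0,0,0,0,0,0.06,0.085],
    [0,0,0,0,0,0.02,0.085],
    [0,0,3,-0.006,0.05,0,0.085],
    [0,0,3,-0.006,0.055,0,0.085],
  ],
)

```text
clock: 45.45
ee_pos: [0.5975, -0.1422, 0.2078]
tool_rot: [-3.141, 0.0, 1.535]
contact_force: [0.3, 1.7, -0.4]
gripper_width: 0.996
grip_force: 0.0
```

```bash
python3 - <<'E'
from h import *
c=cam("top"); P=cloud(c); m=np.zeros(P.shape[:2],bool); m[170:215,388:425]=1
m&=(P[...,2]>.052)&(P[...,2]<.075); q=P[m][:,:2]*1000
print(cv2.minAreaRect(q.astype(np.float32)), np.median(P[m][:,2]))
im=c["image"]; M=np.zeros(P.shape[:2],bool); M[160:270,90:210]=1
for n,z0,z1 in(("can",.085,.12),("jar",.06,.075)):
    q=P[M&(P[...,2]>z0)&(P[...,2]<z1)]*1000; print(n,len(q),np.round((q.min(0)+q.max(0))/2), np.round(q.max(0)-q.min(0)))
E
```

```text
((608.5265502929688, -254.71910095214844), (35.73891067504883, 37.05816650390625), 81.45316314697266) 0.06311589376571591
can 618 [479. 349.  97.] [126. 266.  23.]
jar 376 [488. 343.  67.] [139. 244.  15.]
```

step_arm(
  increments=[
    [0,0,2,-0.006,0.053,0,0.085],
    [0,0,2,-0.006,0.053,0,0.085],
    [0,0,2,-0.006,0.053,0,0.085],
    [0,0,2,-0.006,0.053,0,0.085],
    [0,0,2,-0.006,0.053,0,0.085],
    [0,0,2,-0.006,0.053,0,0.085],
    [0,0,2,-0.006,0.053,0,0.085],
    [0,0,1.7,-0.007,0.053,0,0.085],
  ],
)

```text
clock: 46.5
ee_pos: [0.5485, 0.2829, 0.2074]
tool_rot: [-3.14, 0.0, 1.811]
contact_force: [1.3, -0.8, 1.2]
gripper_width: 0.996
grip_force: 0.0
```

step_arm(
  increments=[
    [0,0,0,-0.007,0.053,0,0.085],
    [0,0,0,-0.006,0.053,0,0.085],
    [0,0,0,0,0,-0.03,0.085],
    [0,0,0,0,0,-0.03,0.085],
    [0,0,0,0,0,-0.02,0.085],
    [0,0,0,0,0,0,0.085],
    [0,0,0,0,0,0,0.085],
    [0,0,0,0,0,0,0.085],
  ],
)

```text
clock: 47.5
ee_pos: [0.537, 0.388, 0.13]
tool_rot: [3.139, -0.001, 1.81]
contact_force: [1.3, -0.4, -0.7]
gripper_width: 0.995
grip_force: 0.0
```

step_arm(
  increments=[
    [0,0,0,-0.001,0,-0.025,0.085],
    [0,0,0,0,0,-0.03,0.085],
    [0,0,0,0,0,-0.022,0.085],
    [0,0,0,0,0,-0.006,0.085],
    [0,0,0,0,0,0,0.085],
    [0,0,0,0,0,0,0.05],
    [0,0,0,0,0,0,0.035],
    [0,0,0,0,0,0,0.035],
  ],
)

```text
clock: 48.5
ee_pos: [0.5356, 0.388, 0.0466]
tool_rot: [3.14, -0.001, 1.81]
contact_force: [-0.9, -0.4, 4.3]
gripper_width: 0.507
grip_force: 40.5
```

step_arm(
  increments=[
    [0,0,0,0,0,0,0.035],
    [0,0,0,0,0,0,0.035],
    [0,0,0,0,0,0,0.035],
    [0,0,0,0,0,0,0.035],
    [0,0,0,0,0,0,0.035],
    [0,0,0,0,0,0,0.035],
    [0,0,0,0,0,0,0.035],
    [0,0,0,0,0,0,0.035],
  ],
)

```text
clock: 49.5
ee_pos: [0.5356, 0.3881, 0.0466]
tool_rot: [3.14, -0.001, 1.81]
contact_force: [-1.6, 0.1, 6.7]
gripper_width: 0.514
grip_force: 40.6
```

step_arm(
  increments=[
    [0,0,0,0,0,0.01,0.035],
    [0,0,0,0,0,0.03,0.035],
    [0,0,0,0,0,0.05,0.035],
    [0,0,0,0,0,0.05,0.035],
    [0,0,-3,0.006,-0.04,0.02,0.035],
    [0,0,-3,0.008,-0.055,0,0.035],
    [0,0,-3,0.008,-0.055,0,0.035],
    [0,0,-3,0.008,-0.055,0,0.035],
  ],
)

```text
clock: 50.5
ee_pos: [0.565, 0.1807, 0.2054]
tool_rot: [3.142, 0.0, 1.599]
contact_force: [1.2, -0.9, -1.3]
gripper_width: 0.509
grip_force: 41.1
```

step_arm(
  increments=[
    [0,0,-3,0.008,-0.055,0,0.035],
    [0,0,-3,0.008,-0.055,0,0.035],
    [0,0,-3,0.008,-0.055,0,0.035],
    [0,0,-0.7,0.008,-0.055,0,0.035],
    [0,0,0,0.008,-0.055,0,0.035],
    [0,0,0,0.008,-0.055,0,0.035],
    [0,0,0,0.007,-0.029,0,0.035],
    [0,0,0,0,0,0,0.035],
  ],
)

```text
clock: 51.5
ee_pos: [0.6192, -0.1805, 0.2052]
tool_rot: [-3.141, 0.002, 1.426]
contact_force: [0.2, 0.4, -2.0]
gripper_width: 0.511
grip_force: 41.2
```

step_arm(
  increments=[
    [0,0,0,0,0,-0.03,0.035],
    [0,0,0,0,0,-0.04,0.035],
    [0,0,0,0,0,-0.04,0.035],
    [0,0,0,0,0,-0.02,0.035],
    [0,0,0,0,0,0,0.035],
    [0,0,0,0,0,0,0.035],
    [0,0,0,0,0,0,0.035],
    [0,0,0,0,0,0,0.035],
  ],
)

```text
clock: 52.5
ee_pos: [0.6208, -0.1766, 0.0765]
tool_rot: [3.14, -0.0, 1.432]
contact_force: [0.1, 0.0, -1.8]
gripper_width: 0.51
grip_force: 41.2
```

step_arm(
  increments=[
    [0,0,0,0,0.001,-0.01,0.035],
    [0,0,0,0,0,-0.01,0.035],
    [0,0,0,0,0,-0.004,0.035],
    [0,0,0,0,0,-0.002,0.035],
    [0,0,0,0,0,0,0.035],
    [0,0,0,0,0,0,0.035],
    [0,0,0,0,0,0,0.035],
    [0,0,0,0,0,0,0.035],
  ],
)

```text
clock: 53.5
ee_pos: [0.6198, -0.1755, 0.0496]
tool_rot: [-3.141, -0.0, 1.431]
contact_force: [-3.5, 1.0, 5.5]
gripper_width: 0.51
grip_force: 41.7
```

step_arm(
  increments=[
    [0,0,0,0,0,0,0.045],
    [0,0,0,0,0,0,0.06],
    [0,0,0,0,0,0,0.085],
    [0,0,0,0,0,0,0.085],
    [0,0,0,0,0,0.03,0.085],
    [0,0,0,0,0,0.05,0.085],
    [0,0,0,0,0,0.06,0.085],
    [0,0,0,0,0,0.03,0.085],
  ],
)

```text
clock: 54.5
ee_pos: [0.6215, -0.1761, 0.2234]
tool_rot: [3.136, 0.0, 1.431]
contact_force: [0.4, 0.3, -0.7]
gripper_width: 0.994
grip_force: 0.0
```

step_arm(
  increments=[
    [0,0,2.7,-0.009,0.055,0,0.085],
    [0,0,2.7,-0.009,0.055,0,0.085],
    [0,0,2.7,-0.009,0.055,0,0.085],
    [0,0,2.7,-0.009,0.055,0,0.085],
    [0,0,2.7,-0.009,0.055,0,0.085],
    [0,0,2.7,-0.009,0.055,0,0.085],
    [0,0,2.7,-0.009,0.055,0,0.085],
    [0,0,2.7,-0.009,0.055,0,0.085],
  ],
)

```text
clock: 55.5
ee_pos: [0.5478, 0.2663, 0.2196]
tool_rot: [3.141, -0.0, 1.81]
contact_force: [0.1, -0.6, -0.4]
gripper_width: 0.996
grip_force: 0.0
```

step_arm(
  increments=[
    [0,0,0,-0.009,0.055,0,0.085],
    [0,0,0,-0.009,0.055,0,0.085],
    [0,0,0,-0.009,0.055,0,0.085],
    [0,0,0,-0.003,0.031,0,0.085],
    [0,0,0,0,0,-0.02,0.085],
    [0,0,0,0,0,-0.02,0.085],
    [0,0,0,0,0,0,0.085],
    [0,0,0,0,0,0,0.085],
  ],
)

```text
clock: 56.5
ee_pos: [0.519, 0.4593, 0.1796]
tool_rot: [3.141, 0.0, 1.807]
contact_force: [0.1, -0.4, 0.3]
gripper_width: 0.997
grip_force: 0.0
```

step_arm(
  increments=[
    [0,0,0,-0.001,0.001,-0.025,0.085],
    [0,0,0,0,0,-0.035,0.085],
    [0,0,0,0,0,-0.035,0.085],
    [0,0,0,0,0,-0.025,0.085],
    [0,0,0,0,0,-0.014,0.085],
    [0,0,0,0,0,0,0.085],
    [0,0,0,0,0,0,0.05],
    [0,0,0,0,0,0,0.04],
  ],
)

```text
clock: 57.5
ee_pos: [0.5179, 0.4622, 0.0469]
tool_rot: [3.139, -0.001, 1.809]
contact_force: [-0.0, 0.6, 1.1]
gripper_width: 0.598
grip_force: 0.0
```

step_arm(
  increments=[
    [0,0,0,0,0,0,0.04],
    [0,0,0,0,0,0,0.04],
    [0,0,0,0,0,0,0.04],
    [0,0,0,0,0,0,0.04],
    [0,0,0,0,0,0,0.04],
    [0,0,0,0,0,0,0.04],
    [0,0,0,0,0,0,0.04],
    [0,0,0,0,0,0,0.04],
  ],
)

```text
clock: 58.5
ee_pos: [0.518, 0.4624, 0.0472]
tool_rot: [3.139, -0.001, 1.809]
contact_force: [-0.2, 0.3, 6.2]
gripper_width: 0.576
grip_force: 42.4
```

step_arm(
  increments=[
    [0,0,0,0,0,0.01,0.04],
    [0,0,0,0,0,0.03,0.04],
    [0,0,0,0,0,0.05,0.04],
    [0,0,0,0,0,0.05,0.04],
    [0,0,-3,0.008,-0.04,0.02,0.04],
    [0,0,-3,0.011,-0.055,0,0.04],
    [0,0,-3,0.011,-0.055,0,0.04],
    [0,0,-3,0.011,-0.055,0,0.04],
  ],
)

```text
clock: 59.5
ee_pos: [0.5577, 0.2544, 0.2048]
tool_rot: [-3.141, 0.001, 1.598]
contact_force: [0.7, 0.2, -3.4]
gripper_width: 0.574
grip_force: 42.4
```

step_arm(
  increments=[
    [0,0,-3,0.011,-0.055,0,0.04],
    [0,0,-3,0.011,-0.055,0,0.04],
    [0,0,-3,0.011,-0.055,0,0.04],
    [0,0,-0.7,0.011,-0.055,0,0.04],
    [0,0,0,0.011,-0.055,0,0.04],
    [0,0,0,0.011,-0.055,0,0.04],
    [0,0,0,0.005,-0.027,0,0.04],
    [0,0,0,0,0,0,0.04],
  ],
)

```text
clock: 60.5
ee_pos: [0.6281, -0.1046, 0.2048]
tool_rot: [-3.14, 0.002, 1.424]
contact_force: [0.3, 1.1, -3.4]
gripper_width: 0.572
grip_force: 42.4
```

step_arm(
  increments=[
    [0,0,0,0,0,-0.03,0.04],
    [0,0,0,0,0,-0.04,0.04],
    [0,0,0,0,0,-0.04,0.04],
    [0,0,0,0,0,-0.02,0.04],
    [0,0,0,0,0,0,0.04],
    [0,0,0,0,0,0,0.04],
    [0,0,0,0,0,0,0.04],
    [0,0,0,0,0,0,0.04],
  ],
)

```text
clock: 61.5
ee_pos: [0.6299, -0.1005, 0.0766]
tool_rot: [3.14, -0.0, 1.43]
contact_force: [-0.3, -0.3, -3.2]
gripper_width: 0.576
grip_force: 42.4
```

step_arm(
  increments=[
    [0,0,0,0,0,-0.01,0.04],
    [0,0,0,0,0,-0.01,0.04],
    [0,0,0,0,0,-0.004,0.04],
    [0,0,0,0,0,-0.001,0.04],
    [0,0,0,0,0,0,0.04],
    [0,0,0,0,0,0,0.04],
    [0,0,0,0,0,0,0.04],
    [0,0,0,0,0,0,0.04],
  ],
)

```text
clock: 62.5
ee_pos: [0.6292, -0.1004, 0.0503]
tool_rot: [3.141, 0.0, 1.43]
contact_force: [-0.2, 0.6, -3.5]
gripper_width: 0.577
grip_force: 42.5
```

step_arm(
  increments=[
    [0,0,0,0,0,-0.0015,0.04],
    [0,0,0,0,0,-0.001,0.04],
    [0,0,0,0,0,0,0.04],
    [0,0,0,0,0,0,0.05],
    [0,0,0,0,0,0,0.06],
    [0,0,0,0,0,0,0.085],
    [0,0,0,0,0,0,0.085],
    [0,0,0,0,0,0.02,0.085],
  ],
)

```text
clock: 63.5
ee_pos: [0.6277, -0.1002, 0.0667]
tool_rot: [-3.138, 0.001, 1.43]
contact_force: [0.6, 0.5, 0.5]
gripper_width: 0.99
grip_force: 0.0
```

step_arm(
  increments=[
    [0,0,0,0,0,0.04,0.085],
    [0,0,0,0,0,0.06,0.085],
    [0,0,0,0,0,0.05,0.085],
    [0,0,3,-0.011,0.055,0.02,0.085],
    [0,0,3,-0.011,0.055,0,0.085],
    [0,0,3,-0.011,0.055,0,0.085],
    [0,0,3,-0.011,0.055,0,0.085],
    [0,0,3,-0.011,0.055,0,0.085],
  ],
)

```text
clock: 64.5
ee_pos: [0.574, 0.1761, 0.2397]
tool_rot: [3.139, -0.001, 1.693]
contact_force: [1.6, 0.1, 0.7]
gripper_width: 0.997
grip_force: 0.0
```

```bash
python3 - <<'E'
from h import *
c=cam("top"); im=cv2.cvtColor(c["image"],cv2.COLOR_RGB2BGR); s=cam("scene"); si=cv2.cvtColor(s["image"],cv2.COLOR_RGB2BGR)
cv2.imwrite("pics/f.png",np.hstack([cv2.resize(im[130:300,320:510],(400,358)),cv2.resize(si[170:340,340:530],(400,358))]))
P0=cloud(dict(np.load("top0.npz"))); P=cloud(c)
for n,b,z0,z1 in [("can",(330,150,365,205),.085,.12),("jar",(360,160,389,205),.06,.075),("tape",(390,170,425,210),.054,.07),("bottle",(330,230,360,262),.06,.09)]:
    for Q in(P0,P):
        m=np.zeros(Q.shape[:2],bool); m[b[1]:b[3],b[0]:b[2]]=1; m&=(Q[...,2]>z0)&(Q[...,2]<z1)
        r=cv2.minAreaRect((Q[m][:,:2]*1000).astype(np.float32)); print(n,np.round(r[0],1),np.round(r[1]),round(r[2],1),np.round(Q[m].mean(0)*1000,1))
m=np.zeros(P.shape[:2],bool); m[215:290,395:505]=1; m&=(P[...,2]>.012)
q=(P[m][:,:2]*1000); print("ratchet",cv2.minAreaRect(q.astype(np.float32)))
E
```

```text
can [ 629.8 -102.3] [47. 46.] 3.5 [ 627.5 -102.8  103.6]
can [ 627.3 -104.1] [47. 48.] 45.0 [ 625.9 -103.   103.4]
jar [ 620.7 -175.3] [43. 44.] 26.5 [ 618.5 -175.2   72. ]
jar [ 619.8 -174.3] [46. 43.] 0.5 [ 618.5 -174.1   72. ]
tape [ 609.4 -243.4] [56. 35.] 82.7 [ 608.5 -242.4   62.4]
tape [ 609.3 -244.4] [56. 36.] 79.6 [ 608.2 -243.6   62.5]
bottle [471.5 -92.4] [17. 19.] 68.0 [470.5 -92.1  75.3]
bottle [471.6 -92.1] [18. 19.] 24.1 [470.5 -92.1  75.4]
ratchet ((401.1672668457031, -218.98648071289062), (74.27513122558594, 454.346923828125), 25.675527572631836)
```

View pics/f.png

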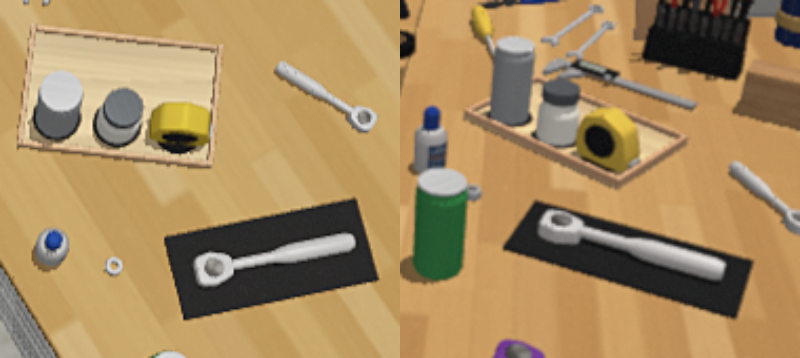

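```bash
python3 -c "
from workcell import ctrl; print(ctrl.finish_job())"
```

```text
the job is handed in; nothing more can be done
None
```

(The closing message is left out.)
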